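# Fetch the stapler from behind the other desk tools

### The job

The stapler is boxed in at the back of the desk stand, behind the date stamp, the glue stick and the roll of tape. Without moving the stapler yet, set those three aside on the cork mat, standing as they stand now; then fetch the stapler and set it on its base on the middle of the booklet's cover, lying along the booklet's longer side; and only then put the three back on the stand, each exactly where and as it stood at the start. Leave the loose pen and the binder clip in front of the stand alone.

Things in the scene. Friction and masses are not known exactly. Their poses are not given: they have to be found in the camera images.
- stapler_a: stapler, dark grey arm on a black base, 138 long (y) x 36 wide (x) x 53 mm high, about 0.2 kg, along the back panel of the stand. Only the base (lowest 8 mm) is 36 mm wide; the arm, 27 to 53 mm above the underside, is 24 mm wide and does not hinge: grip it across at the middle, TCP about 40 mm above the underside, once a finger has room in front. Origin: centre of the underside, z up
- stamp_a: self-inking date stamp, open black frame with a blue handle on top, standing, 36 (x) x 62 (y) x 102 mm high, about 0.12 kg. The handle is fixed, 34 x 58 mm, from 76 to 102 mm above the underside: grip it there across the 34 mm (its x). Its long side (y) points to the back of the stand. Origin: centre of the underside, z up
- glue_a: glue stick, plain pale cylinder standing on end, diameter 25, 91 mm high, 0.036 kg. Origin: centre of the underside, z up its axis
- tape_a: roll of black tape lying flat, diameter 54, 18 mm high, a ring with a hole about 25 mm wide; grip it across its outside; as it is low, the gripper needs the taller things beside it gone first. Origin: centre of the underside, z up its axis
- desk_stand: fixed light wood stand: base board 170 (x, +x away from robot) x 280 (y) x 4 mm; at the +x edge a back panel 6 mm thick, 70 mm high, with 50 mm high wings 45 mm deep at both ends. Flush cork squares at x -40, y -85, 0, 85 mm hold stamp, glue stick and tape in any order; a long one at x 25, y 0 mm the stapler (all within 13 mm). Origin: centre of the board's underside; board top z = 4 mm
- side_mat: fixed cork mat, the empty side area, 260 (x) x 160 mm (y), 3 mm thick, to the left or the right of the stand. Origin: centre of the underside; its top is at z = 3 mm
- booklet: thin red booklet lying flat and fixed on the other side of the stand, 258 (x, the longer side) x 184 mm (y), 6 mm thick. Origin: centre of the underside; its cover is at z = 6 mm
- pen_a: loose pen with white barrel and black end, lying in front of the stand, 137 x 12 mm; a bystander, to be left alone. Origin: centre of the underside
- clip_a: loose black binder clip, 44 x 32 x 16 mm, in front of the stand; a bystander, to be left alone. Origin: centre of the underside
There are look-alikes about, which are no part of the job. Leave any green look-alike of the stamp_a alone. Of the things that look like the tape_a, take the one that is farthest from the robot's base at the start.

How it is judged:
On the way, in this order (a step that is already met when the one before it is completed fails the run):
1. date stamp, glue stick and tape roll all stand released on the cork mat, and the stapler is still in its place on the stand (x of stamp_a in the frame of side_mat between -0.13 and 0.13 m and y of stamp_a in the frame of side_mat between -0.08 and 0.08 m and z of each of stamp_a, glue_a, tape_a in the frame of side_mat below 0.01 m and angle between each of stamp_a, glue_a, tape_a's own z axis and vertical below 0.2 rad and contact force between each of stamp_a, glue_a, tape_a and the fingers below 0.05 N and linear speed of each of stamp_a, glue_a, tape_a below 0.05 m/s and x of glue_a in the frame of side_mat between -0.13 and 0.13 m and y of glue_a in the frame of side_mat between -0.08 and 0.08 m and x of tape_a in the frame of side_mat between -0.13 and 0.13 m and y of tape_a in the frame of side_mat between -0.08 and 0.08 m and distance of stapler_a from where it was at the start of the episode below 0.02 m), for 0.2 s.
2. the stapler stands released on the middle of the booklet, along its longer side, while the three others still stand on the mat (horizontal distance between stapler_a and booklet below 0.015 m and z of stapler_a in the frame of booklet below 0.014 m and angle between stapler_a's own z axis and vertical below 0.15 rad and angle between the y axis of stapler_a and the x axis of booklet, either way round below 0.25 rad and contact force between stapler_a and the fingers below 0.05 N and linear speed of stapler_a below 0.05 m/s and x of stamp_a in the frame of side_mat between -0.13 and 0.13 m and y of stamp_a in the frame of side_mat between -0.08 and 0.08 m and z of each of stamp_a, glue_a, tape_a in the frame of side_mat below 0.01 m and angle between each of stamp_a, glue_a, tape_a's own z axis and vertical below 0.2 rad and x of glue_a in the frame of side_mat between -0.13 and 0.13 m and y of glue_a in the frame of side_mat between -0.08 and 0.08 m and x of tape_a in the frame of side_mat between -0.13 and 0.13 m and y of tape_a in the frame of side_mat between -0.08 and 0.08 m), for 0.2 s.
At the end, for the whole second after the job is handed in: Stapler on its base on the booklet, centres within 15 mm, lengthwise within 0.25 rad; stamp, glue stick and tape upright on the stand, each within 15 mm of where it stood at the start, the stamp within 0.25 rad of pointing to the back of the stand; all released and at rest (horizontal distance between stapler_a and booklet below 0.015 m and z of stapler_a in the frame of booklet below 0.014 m and angle between each of stapler_a, stamp_a, glue_a, tape_a's own z axis and vertical below 0.15 rad and angle between the y axis of stapler_a and the x axis of booklet, either way round below 0.25 rad and contact force between each of stapler_a, stamp_a, glue_a, tape_a and the fingers below 0.05 N and linear speed of each of stapler_a, stamp_a, glue_a, tape_a below 0.05 m/s and distance of each of stamp_a, glue_a, tape_a from where it was at the start of the episode below 0.015 m and angle between the x axis of stamp_a and the y axis of desk_stand, either way round below 0.25 rad); the robot touches nothing.
It fails at once if the loose pen or the binder clip is moved more than 20 mm (distance of any of pen_a, clip_a from where it was at the start of the episode above 0.02 m).
It also fails if it takes over 136 s, if anything falls off the work surface, if the arm or the gripper's body presses on something with over 40 N, if the wrist force passes 120 N, or if a joint passes its speed limit or range.

### The arm

A 6-joint arm with a two-finger parallel gripper is mounted at the origin on a cart in front of the work surface, level with it; the furniture and walls round the work are solid. World frame = base frame: x ahead of the robot, y to its left, z up, the work surface at z = 0. Lengths are in m, angles in rad, forces in N, time in s.
With the tool pointing down it reaches from about 0.375 to 0.9 m from the base axis. Payload 3.1 kg.
Tool frame: the origin (TCP) lies between the finger pads, 19 mm behind the fingertips; this is the grasp point; z points along the fingers, y is the line along which they close (so a half turn about z gives the same grasp; the last joint's range is limited). The gripper opens to 85 mm and grips with 20 to 120 N. Pads are 22 mm wide; open, the fingers measure 114 mm over their backs; the gripper's body (76 mm by 85 mm) begins 54 mm behind the grasp point. The pads swing forward as they close: fully open they stand 13 mm farther back than shut.
Start: joints at [-1.458, 0.527, 1.433, -0, 1.181, -0.178], TCP at [0.179, -0.599, 0.25] pointing down, gripper open.
Joint ranges: [-3.08, 3.08], [-0.75, 2.2], [0.22, 2.44], [-1.43, 4.57], [0, 2.65], [-2.85, 2.85]. Speed limits (rad/s): [2.79, 2.79, 3.14, 3.14, 3.14, 3.14].

### API

Orientations are given as a unit quaternion [x, y, z, w].
In Python, from station import monitor, eyes, job gives the robot as it stands.
- The arm moves only by the shell command python3 -m pendant 'ROWS' [FORCE]. ROWS is JSON, a list that holds one entry, the list of rows, each a list of 7 numbers: the shift along the tool's x, y, z as a fraction of full scale, then the turn, a rotation vector about the tool's x, y, z as a fraction of full scale, then the opening, from 0 (shut) to 1 (fully open). A call has 1 to 20 rows; each row shifts and turns the commanded pose from where the row before left it, along the tool's axes as they then stand; what a row does not reach is not made up. Full scale, the value 1, is 800 mm for a shift and 0.12 rad for a turn. A row lasts 1/10 s, in which the tool goes at most 50 mm and 8.59 degrees, less where a joint would pass 70% of its speed; a pose out of reach is approached as far as the arm can. A call with a number of a shift or a turn outside -1 to 1 is refused whole. A call with a gripper value outside its range is refused whole. The fingers move at their own pace and stop on an object; FORCE is the grip in N (left out, the last holds). Time passes only in rows, so rows that do not move let the fingers close. It gives the time, the measured TCP pose, the force, the opening and the grip force at its end, in the units of the state.
- monitor.sense(): the state, without advancing time (a new reading comes with each control period).
- eyes.snapshot(name): name is "scene" or "top" or "wrist"; returns a dict with "pixels" (480x640x3 uint8, red, green, blue), "depth" (480x640 float32, m along the optical axis (not along the pixel's ray), 0 where there is no reading), "intrinsics" (3x3 intrinsics, pixels), "eye" and "attitude" of the camera in the world. Camera axes: x right, y down, z forward; pixel columns grow to the right and rows downward; lengths in m; the calibration is good to about 2 mm. The wrist camera is an equidistant fisheye: a pixel r from the principal point sees the ray r / f radians off the axis. A picture is of the moment at which its call begins.
- job.sign_off(): hands the job in; it is judged then, once.
The state is a dict: "t": time; "q": joint angles; "qd": joint speeds; "tau": joint torques, N m; "tcp_pos": TCP position; "tool_rot": TCP orientation; "force": force on the tool from outside, world axes, zero at the start; "ft_torque": the same for the moment, N m; "finger_gap": opening from 0.0 (shut) to 1.0 (fully open); "gripper_force": force on a finger pad.
Only numpy, scipy, OpenCV 4.12 (cv2) and the standard library are available. Lean on these libraries where they do the work, as an engineer would, in place of code of your own. Each camera call takes 0.05 s, during which the arm holds its last target. There are 200 camera calls.

## Working session

There is one attempt and no reset: what is moved stays moved. The work goes in short steps, Python scripts to look and compute and a shell command to move; the robot and the scene stay as the last step left them, time stands still between calls to the robot, and variables do not carry over. Pictures are saved under pics/ and viewed, at most 14 in all, crops included, and the job is handed in when it is done.

```bash
ls; mkdir -p pics; cat > h.py <<'E'
import numpy as np,cv2
from station import monitor,eyes,job
from scipy.spatial.transform import Rotation as R
def snap(n):
    s=eyes.snapshot(n); np.savez('%s.npz'%n,**{k:np.asarray(v) for k,v in s.items()})
    return s
def load(n): return dict(np.load('%s.npz'%n))
def rot(a):
    a=np.asarray(a,float); return a if a.shape==(3,3) else R.from_quat(a).as_matrix()
def cloud(s):
    K=s['intrinsics'];d=s['depth'];v,u=np.mgrid[:480,:640]
    p=np.stack([(u-K[0,2])/K[0,0]*d,(v-K[1,2])/K[1,1]*d,d],-1)
    P=p@rot(s['attitude']).T+s['eye']; P[d==0]=np.nan; return P
E
python3 - <<'E'
from h import *
for n in('top','scene'):
    s=snap(n);cv2.imwrite('pics/%s0.png'%n,s['pixels'][...,::-1]);print(n,s['eye'],s['attitude'],s['intrinsics'])
st=monitor.sense();print(st['t'],st['tcp_pos'],st['tool_rot'],st['finger_gap'],st['force'])
E
```

```text
pics
top [ 0.34439459 -0.00474119  1.23544848] [ 0.71054671 -0.70186982  0.03834253 -0.03212446] [[541.42746731   0.         321.53733219]
 [  0.         541.42746731 231.65185617]
 [  0.           0.           1.        ]]
scene [-0.3022357   0.45262785  0.49958779] [-0.41025659  0.7524981  -0.44577378  0.25830578] [[450.33004956   0.         319.33156005]
 [  0.         450.33004956 237.20270316]
 [  0.           0.           1.        ]]
0.1 [ 0.17916794 -0.59812804  0.24911622] [ 9.89448436e-01  1.44882022e-01  3.57167304e-05 -9.95078163e-04] 0.99864961614015 [-0.78992833  0.09890039 -0.20298596]
```

View pics/top0.png

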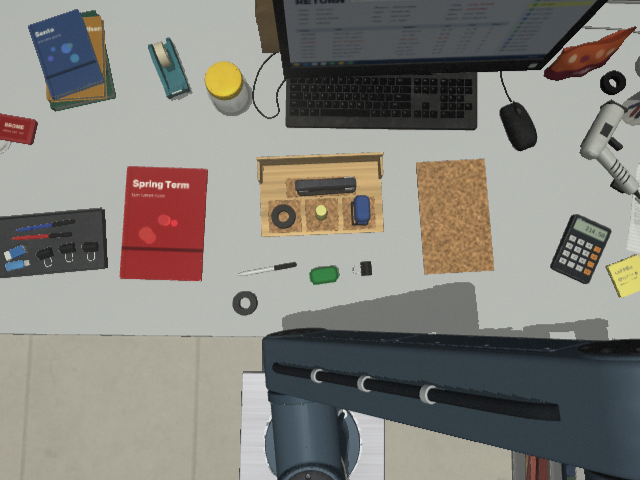

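View pics/scene0.png

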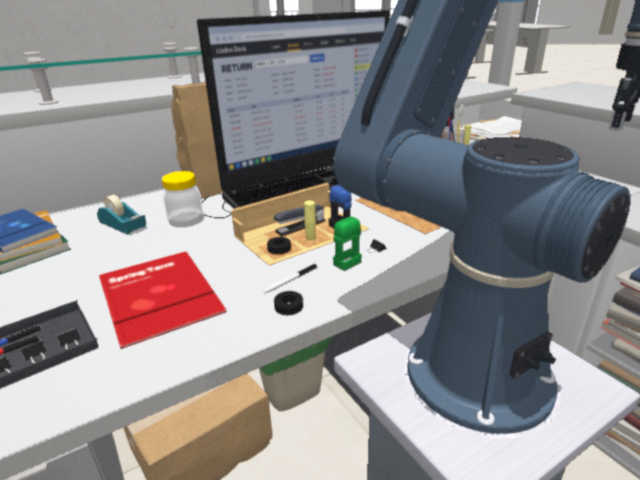

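Top view: the stand is at about (321,194). On it are the tape ring (283,216), glue stick (321,211), blue stamp (361,210) and stapler (326,186). The booklet is at (164,224) and the mat at (455,216). The pen is at (267,269), the clip at (362,268), and the green look-alike stamp at (324,274). Ring candidates are (283,216) on the stand, (245,302) nearer the robot, and a ring-like thing at (613,82) by the lamp. I'll check these three in a crop and measure the rest.

```bash
python3 - <<'E'
from h import *
s=load('top');im=s['pixels'][...,::-1];P=cloud(s)
a=cv2.resize(im[145:315,225:395],(600,600),interpolation=cv2.INTER_CUBIC)
b=cv2.resize(im[60:105,590:636],(200,196),interpolation=cv2.INTER_CUBIC)
c=np.zeros((600,800,3),np.uint8);c[:,:600]=a;c[:196,600:]=b;cv2.imwrite('pics/crop1.png',c)
for n,(u,v) in dict(table=(230,150),mat=(455,216),book=(150,240),glue=(321,209),stamp=(361,208),stap=(326,186),tape=(273,216),tape2=(235,302),tape3=(606,90),board=(265,231),green=(324,274)).items(): print(n,P[v,u].round(4),s['pixels'][v,u])
def fit(n,box,lo,hi):
    u0,v0,u1,v1=box;q=P[v0:v1,u0:u1].reshape(-1,3);q=q[(q[:,2]>lo)&(q[:,2]<hi)]
    r=cv2.minAreaRect(q[:,:2].astype(np.float32)*1000);print(n,len(q),'med',q.mean(0).round(4),'rect',np.round(r[0],1),np.round(r[1],1),round(r[2],1))
fit('stamp',(340,185,380,235),.085,.13)
fit('glue',(308,195,335,228),.08,.12)
fit('tape',(266,200,300,235),.015,.04)
fit('stapler',(290,170,362,198),.045,.065)
fit('back',(250,140,390,190),.066,.09)
fit('tape2',(225,285,262,320),.01,.04)
fit('tape3',(598,66,630,98),.008,.04)
hsv=cv2.cvtColor(s['pixels'],cv2.COLOR_RGB2HSV)
for n,box,m in(('book',(112,155,218,290),((hsv[...,0]<8)|(hsv[...,0]>170))&(hsv[...,1]>150)),('mat',(405,150,505,280),(hsv[...,1]>60)&(hsv[...,0]<30)),('stand',(250,192,395,245),(hsv[...,1]>50)&(hsv[...,0]<30))):
    u0,v0,u1,v1=box;k=np.zeros(m.shape,bool);k[v0:v1,u0:u1]=m[v0:v1,u0:u1];q=P[k];q=q[q[:,2]<.03]
    r=cv2.minAreaRect(q[:,:2].astype(np.float32)*1000);print(n,q.mean(0).round(4),np.round(r[0],1),np.round(r[1],1),round(r[2],1))
E
```

```text
table [0.6552 0.1996 0.0033] [181 182 177]
mat [ 0.5079 -0.3216  0.0021] [142 109  76]
book [0.4433 0.3743 0.0072] [191  66  67]
glue [ 0.5073 -0.0124  0.0921] [222 220 137]
stamp [ 0.509  -0.0968  0.1031] [ 64  85 130]
stap [ 0.5653 -0.0232  0.0484] [57 57 56]
tape [0.4998 0.0952 0.0231] [65 65 61]
tape2 [0.3063 0.1761 0.0182] [66 67 65]
tape3 [ 0.8082 -0.6764  0.0142] [14 15 12]
board [0.4674 0.1142 0.0053] [199 168 116]
green [ 0.3691 -0.0203  0.101 ] [ 58 128  70]
stamp 400 med [ 0.5087 -0.098   0.1035] rect [510.2 -98.7] [55.5 32.1] 0.8
glue 109 med [ 0.5045 -0.0116  0.0944] rect [504.9 -11.3] [22.8 23. ] 49.9
tape 357 med [0.5011 0.0732 0.0225] rect [501.4  73.8] [53.1 52. ] 0.8
stapler 508 med [ 0.5702 -0.0091  0.052 ] rect [572.4 -20.4] [ 25.3 134.1] 4.8
back 352 med [ 0.6288 -0.0061  0.0701] rect [629.2  -7.2] [  7.6 277.2] 3.0
tape2 375 med [0.3052 0.1555 0.0184] rect [305.4 156. ] [51.1 53.8] 1.1
tape3 405 med [ 0.8278 -0.6917  0.0172] rect [ 836.6 -691.4] [70.7 57.6] 15.2
book [0.4771 0.3443 0.0065] [483.3 345.8] [185.1 255.3] 88.8
mat [ 0.5078 -0.3197  0.0033] [ 509.6 -319.7] [260.3 161.4] 4.0
stand [ 0.5093 -0.0073  0.005 ] [513.6 -14.3] [102.6 280.5] 3.0
```

View pics/crop1.png

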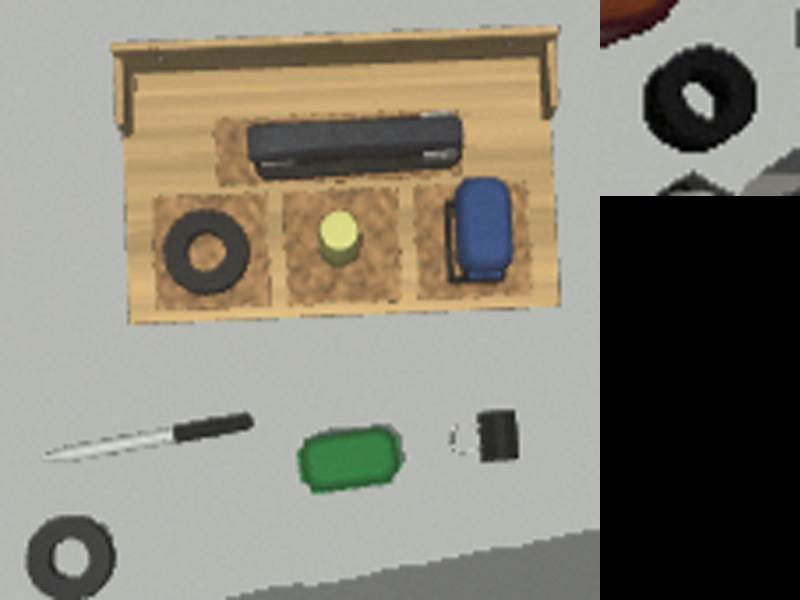

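The crop confirms the choice. The ring on the stand (283,216) is tape_a: it is 54 mm wide, on a cork square, at r≈0.51 m. The one at (245,302) is nearer at r≈0.34 m. The thing at (613,82) is a tilted desk item at r≈1.08 m, out of reach and not on the stand.

All measured heights and sizes match the description. Next is the stamp, with the tool at yaw 0.035.

```bash
cat >> h.py <<'E'
def plan(*wps):
    "waypoints (x,y,z,yaw): turn first, then shift in the turned frame; prints units of the rows"
    st=monitor.sense();p=np.array(st['tcp_pos']);X=rot(st['tool_rot'])[:,0];ps=np.arctan2(X[1],X[0])
    print('t',round(st['t'],2),p.round(4),'yaw',ps.round(3),'gap',round(st['finger_gap'],3),'F',np.round(st['force'],1),'q',np.round(st['q'],2))
    for w in wps:
        d=np.array(w[:3])-p;y=w[3];dx=d[:2]@[np.cos(y),np.sin(y)];dy=d[:2]@[np.sin(y),-np.cos(y)]
        t=(ps-y+np.pi)%(2*np.pi)-np.pi
        print(w,'units dx %.4f dy %.4f dz %.4f turn %.3f'%(dx/.8,dy/.8,-d[2]/.8,t/.12));p=np.array(w[:3]);ps=y
E
python3 -c "
from h import *
plan((.51,-.0985,.2,.035),(.51,-.0985,.094,.035),(.51,-.0985,.17,.035),(.594,-.314,.17,.035),(.594,-.314,.094,.035))"
```

```text
t 0.1 [ 0.1792 -0.5981  0.2491] yaw 0.291 gap 0.999 F [-0.8  0.1 -0.2] q [-1.46  0.53  1.43  0.    1.18 -0.18]
(0.51, -0.0985, 0.2, 0.035) units dx 0.4351 dy -0.6097 dz 0.0614 turn 2.132
(0.51, -0.0985, 0.094, 0.035) units dx 0.0000 dy 0.0000 dz 0.1325 turn 0.000
(0.51, -0.0985, 0.17, 0.035) units dx 0.0000 dy 0.0000 dz -0.0950 turn 0.000
(0.594, -0.314, 0.17, 0.035) units dx 0.0955 dy 0.2729 dz -0.0000 turn 0.000
(0.594, -0.314, 0.094, 0.035) units dx 0.0000 dy 0.0000 dz 0.0950 turn 0.000
```

```bash
python3 -m pendant '[[[0,0,0,0,0,0.71,1],[0,0,0,0,0,0.71,1],[0,0,0,0,0,0.71,1],[0.029,-0.0406,0.004,0,0,0,1],[0.029,-0.0406,0.004,0,0,0,1],[0.029,-0.0406,0.004,0,0,0,1],[0.029,-0.0406,0.004,0,0,0,1],[0.029,-0.0406,0.004,0,0,0,1],[0.029,-0.0406,0.004,0,0,0,1],[0.029,-0.0406,0.004,0,0,0,1],[0.029,-0.0406,0.004,0,0,0,1],[0.029,-0.0406,0.004,0,0,0,1],[0.029,-0.0406,0.004,0,0,0,1],[0.029,-0.0406,0.004,0,0,0,1],[0.029,-0.0406,0.004,0,0,0,1],[0.029,-0.0406,0.004,0,0,0,1],[0.029,-0.0406,0.004,0,0,0,1],[0.029,-0.0406,0.004,0,0,0,1],[0,0,0,0,0,0,1],[0,0,0,0,0,0,1]]]'
python3 -c "
from h import *
plan((.51,-.0985,.094,.035))"
```

```text
t: 2.1
tcp_pos: [0.5097, -0.0987, 0.2016]
tool_rot: [1.0, 0.019, -0.001, -0.0]
force: [0.5, -0.0, 0.5]
finger_gap: 0.997
gripper_force: 0.0
t 2.1 [ 0.5097 -0.0987  0.2016] yaw 0.038 gap 0.997 F [ 0.5 -0.   0.5] q [-0.41  0.45  1.75 -0.    0.94  1.13]
(0.51, -0.0985, 0.094, 0.035) units dx 0.0003 dy -0.0003 dz 0.1345 turn 0.024
```

```bash
python3 -m pendant '[[[0,0,0.03,0,0,0,1],[0,0,0.03,0,0,0,1],[0,0,0.03,0,0,0,1],[0,0,0.03,0,0,0,1],[0,0,0.0145,0,0,0,1],[0,0,0,0,0,0,1],[0,0,0,0,0,0,0],[0,0,0,0,0,0,0],[0,0,0,0,0,0,0],[0,0,0,0,0,0,0],[0,0,0,0,0,0,0],[0,0,0,0,0,0,0],[0,0,0,0,0,0,0],[0,0,0,0,0,0,0],[0,0,0,0,0,0,0],[0,0,0,0,0,0,0]]]' 40
python3 -c "
from h import *
s=snap('wrist');cv2.imwrite('pics/w1.png',s['pixels'][...,::-1])"
```

```text
t: 3.7
tcp_pos: [0.5105, -0.0998, 0.0957]
tool_rot: [1.0, 0.018, 0.001, 0.001]
force: [-0.3, 0.6, 6.1]
finger_gap: 0.381
gripper_force: 39.5
```

View pics/w1.png

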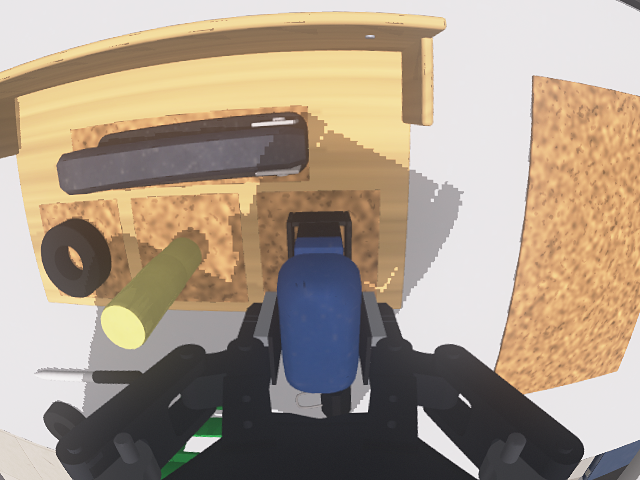

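The wrist view shows the blue handle centred between the pads, around (320,320). The clear gap is about 32 mm. Next I lift it and take it to the mat.

```bash
python3 -m pendant '[[[0,0,-0.025,0,0,0,0],[0,0,-0.035,0,0,0,0],[0,0,-0.035,0,0,0,0],[0.012,0.034,0,0,0,0,0],[0.012,0.034,0,0,0,0,0],[0.012,0.034,0,0,0,0,0],[0.012,0.034,0,0,0,0,0],[0.012,0.034,0,0,0,0,0],[0.012,0.034,0,0,0,0,0],[0.012,0.034,0,0,0,0,0],[0.012,0.034,0,0,0,0,0],[0,0,0,0,0,0,0],[0,0,0.03,0,0,0,0],[0,0,0.03,0,0,0,0],[0,0,0.02,0,0,0,0],[0,0,0,0,0,0,0],[0,0,0,0,0,0,0]]]'
python3 -c "
from h import *
plan((.594,-.314,.0955,.035))"
```

```text
t: 5.45
tcp_pos: [0.5943, -0.314, 0.1065]
tool_rot: [1.0, 0.018, -0.0, -0.0]
force: [0.1, 0.2, -1.0]
finger_gap: 0.378
gripper_force: 40.2
t 5.45 [ 0.5943 -0.314   0.1065] yaw 0.036 gap 0.378 F [ 0.1  0.2 -1. ] q [-0.65  0.76  1.41  0.    0.97  0.88]
(0.594, -0.314, 0.0955, 0.035) units dx -0.0004 dy 0.0000 dz 0.0137 turn 0.005
```

```bash
python3 -m pendant '[[[0,0,0.005,0,0,0,0],[0,0,0.004,0,0,0,0],[0,0,0.003,0,0,0,0],[0,0,0.001,0,0,0,0],[0,0,0,0,0,0,0]]]'
```

```text
t: 5.95
tcp_pos: [0.5942, -0.3144, 0.096]
tool_rot: [1.0, 0.018, -0.0, -0.0]
force: [1.1, -0.3, -0.9]
finger_gap: 0.377
gripper_force: 40.2
```

```bash
python3 -m pendant '[[[0,0,0.001,0,0,0,0],[0,0,0.001,0,0,0,0],[0,0,0,0,0,0,0]]]'
```

```text
t: 6.25
tcp_pos: [0.5944, -0.3145, 0.0948]
tool_rot: [1.0, 0.018, 0.0, 0.0]
force: [0.4, 0.5, 1.6]
finger_gap: 0.378
gripper_force: 40.4
```

```bash
python3 -m pendant '[[[0,0,0,0,0,0,1],[0,0,0,0,0,0,1],[0,0,0,0,0,0,1],[0,0,0,0,0,0,1],[0,0,0,0,0,0,1],[0,0,0,0,0,0,1],[0,0,-0.03,0,0,0,1],[0,0,-0.04,0,0,0,1],[0,0,-0.04,0,0,0,1],[0,0,0,0,0,0,1]]]'
python3 -c "
from h import *
plan((.505,-.0115,.18,.035),(.505,-.0115,.072,.035),(.505,-.0115,.17,.035),(.5095,-.320,.17,.035),(.5095,-.32,.071,.035))
s=snap('top');P=cloud(s)
q=P[195:228,308:335].reshape(-1,3);q=q[(q[:,2]>.08)&(q[:,2]<.12)];print(q.mean(0))
q=P[150:260,440:490].reshape(-1,3);q=q[(q[:,2]>.085)&(q[:,2]<.12)];print(q.mean(0),len(q))"
```

```text
t: 7.25
tcp_pos: [0.597, -0.3163, 0.1879]
tool_rot: [1.0, 0.018, 0.004, 0.003]
force: [1.0, -0.3, 0.8]
finger_gap: 0.998
gripper_force: 0.0
t 7.25 [ 0.597  -0.3163  0.1879] yaw 0.035 gap 0.998 F [ 1.  -0.3  0.8] q [-0.65  0.66  1.36  0.    1.11  0.88]
(0.505, -0.0115, 0.18, 0.035) units dx -0.1016 dy -0.3848 dz 0.0099 turn 0.003
(0.505, -0.0115, 0.072, 0.035) units dx 0.0000 dy 0.0000 dz 0.1350 turn 0.000
(0.505, -0.0115, 0.17, 0.035) units dx 0.0000 dy 0.0000 dz -0.1225 turn 0.000
(0.5095, -0.32, 0.17, 0.035) units dx -0.0079 dy 0.3856 dz -0.0000 turn 0.000
(0.5095, -0.32, 0.071, 0.035) units dx 0.0000 dy 0.0000 dz 0.1238 turn 0.000
[nan nan nan]
[nan nan nan] 0<string>:5: RuntimeWarning: Mean of empty slice.
  ret = um.true_divide(
<string>:6: RuntimeWarning: Mean of empty slice.
```

```bash
python3 -m pendant '[[[-0.01,-0.0385,0.001,0,0,0,1],[-0.01,-0.0385,0.001,0,0,0,1],[-0.01,-0.0385,0.001,0,0,0,1],[-0.01,-0.0385,0.001,0,0,0,1],[-0.01,-0.0385,0.001,0,0,0,1],[-0.01,-0.0385,0.001,0,0,0,1],[-0.01,-0.0385,0.001,0,0,0,1],[-0.01,-0.0385,0.001,0,0,0,1],[-0.01,-0.0385,0.001,0,0,0,1],[-0.01,-0.0385,0.001,0,0,0,1],[0,0,0,0,0,0,1],[0,0,0,0,0,0,1]]]'
python3 -c "
from h import *
plan((.505,-.0115,.072,.035))
s=snap('wrist');cv2.imwrite('pics/w2.png',s['pixels'][...,::-1])"
```

```text
t: 8.5
tcp_pos: [0.5029, -0.0088, 0.1737]
tool_rot: [1.0, 0.018, -0.001, -0.0]
force: [0.5, 0.7, 0.1]
finger_gap: 0.998
gripper_force: 0.0
t 8.5 [ 0.5029 -0.0088  0.1737] yaw 0.037 gap 0.998 F [0.5 0.7 0.1] q [-0.24  0.48  1.81 -0.    0.85  1.29]
(0.505, -0.0115, 0.072, 0.035) units dx 0.0025 dy 0.0035 dz 0.1271 turn 0.017
```

View pics/w2.png

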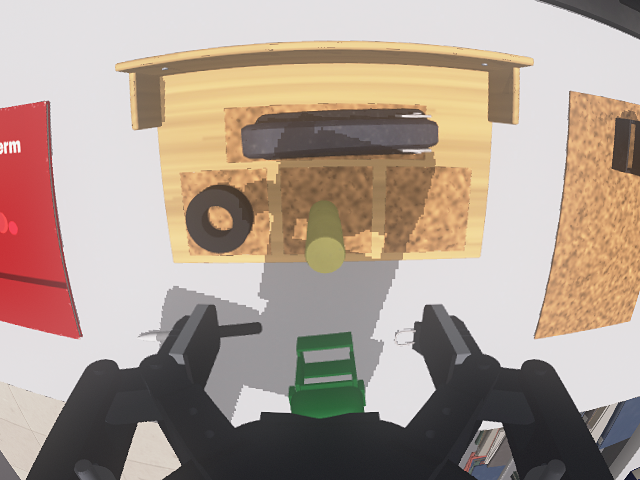

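The wrist view shows the glue stick at (325,250), centred between the fingers. The stamp is upright on the mat at the right edge. I go down and grip the glue stick.

```bash
python3 -m pendant '[[[0.0025,0.0035,0,0,0,0,1],[0,0,0.03,0,0,0,1],[0,0,0.03,0,0,0,1],[0,0,0.03,0,0,0,1],[0,0,0.03,0,0,0,1],[0,0,0.007,0,0,0,1],[0,0,0,0,0,0,0],[0,0,0,0,0,0,0],[0,0,0,0,0,0,0],[0,0,0,0,0,0,0],[0,0,0,0,0,0,0],[0,0,0,0,0,0,0],[0,0,0,0,0,0,0],[0,0,0,0,0,0,0],[0,0,0,0,0,0,0],[0,0,0,0,0,0,0],[0,0,0,0,0,0,0]]]' 25
python3 -c "
from h import *
plan((.505,-.0115,.17,.035),(.5095,-.320,.17,.035))"
```

```text
t: 10.25
tcp_pos: [0.5063, -0.0122, 0.0738]
tool_rot: [1.0, 0.018, 0.001, 0.0]
force: [-1.2, -0.1, 6.7]
finger_gap: 0.286
gripper_force: 25.5
t 10.25 [ 0.5063 -0.0122  0.0738] yaw 0.036 gap 0.286 F [-1.2 -0.1  6.7] q [-0.25  0.66  1.87 -0.    0.61  1.29]
(0.505, -0.0115, 0.17, 0.035) units dx -0.0016 dy -0.0009 dz -0.1202 turn 0.004
(0.5095, -0.32, 0.17, 0.035) units dx -0.0079 dy 0.3856 dz -0.0000 turn 0.000
```

```bash
python3 -m pendant '[[[0,0,-0.03,0,0,0,0],[0,0,-0.045,0,0,0,0],[0,0,-0.045,0,0,0,0],[-0.001,0.0385,0,0,0,0,0],[-0.001,0.0385,0,0,0,0,0],[-0.001,0.0385,0,0,0,0,0],[-0.001,0.0385,0,0,0,0,0],[-0.001,0.0385,0,0,0,0,0],[-0.001,0.0385,0,0,0,0,0],[-0.001,0.0385,0,0,0,0,0],[-0.001,0.0385,0,0,0,0,0],[-0.001,0.0385,0,0,0,0,0],[-0.001,0.0385,0,0,0,0,0],[0,0,0,0,0,0,0],[0,0,0.04,0,0,0,0],[0,0,0.04,0,0,0,0],[0,0,0.03,0,0,0,0],[0,0,0.006,0,0,0,0],[0,0,0.003,0,0,0,0],[0,0,0,0,0,0,0]]]'
python3 -m pendant '[[[0,0,0.001,0,0,0,0],[0,0,0,0,0,0,0]]]'
```

```text
t: 12.25
tcp_pos: [0.5089, -0.3202, 0.0744]
tool_rot: [1.0, 0.018, 0.0, 0.0]
force: [0.8, 0.1, 0.6]
finger_gap: 0.288
gripper_force: 25.1
t: 12.45
tcp_pos: [0.5091, -0.3206, 0.074]
tool_rot: [1.0, 0.018, 0.001, 0.001]
force: [-0.7, 0.1, -0.6]
finger_gap: 0.286
gripper_force: 25.1
```

```bash
python3 -m pendant '[[[0,0,0.001,0,0,0,0],[0,0,0.001,0,0,0,0],[0,0,0,0,0,0,0]]]'
```

```text
t: 12.75
tcp_pos: [0.5089, -0.3205, 0.0728]
tool_rot: [1.0, 0.018, 0.001, 0.001]
force: [-0.4, 1.6, 7.3]
finger_gap: 0.287
gripper_force: 25.9
```

```bash
python3 -m pendant '[[[0,0,-0.0005,0,0,0,0.3],[0,0,0,0,0,0,0.6],[0,0,0,0,0,0,1],[0,0,0,0,0,0,1],[0,0,0,0,0,0,1],[0,0,0,0,0,0,1],[0,0,-0.03,0,0,0,1],[0,0,-0.045,0,0,0,1],[0,0,-0.045,0,0,0,1],[0,0,0,0,0,0,1],[0,0,0,0,0,0,1]]]'
python3 -c "
from h import *
plan((.5012,.0735,.15,.035),(.5012,.0735,.028,.035))"
```

```text
t: 13.85
tcp_pos: [0.5087, -0.3204, 0.1684]
tool_rot: [1.0, 0.018, 0.001, 0.001]
force: [-0.4, -0.4, -0.4]
finger_gap: 1.003
gripper_force: 0.0
t 13.85 [ 0.5087 -0.3204  0.1684] yaw 0.035 gap 1.003 F [-0.4 -0.4 -0.4] q [-0.75  0.6   1.57 -0.    0.97  0.79]
(0.5012, 0.0735, 0.15, 0.035) units dx 0.0079 dy -0.4923 dz 0.0230 turn 0.002
(0.5012, 0.0735, 0.028, 0.035) units dx 0.0000 dy 0.0000 dz 0.1525 turn 0.000
```

```bash
python3 -m pendant '[[[0.001,-0.041,0.002,0,0,0,1],[0.001,-0.041,0.002,0,0,0,1],[0.001,-0.041,0.002,0,0,0,1],[0.001,-0.041,0.002,0,0,0,1],[0.001,-0.041,0.002,0,0,0,1],[0.001,-0.041,0.002,0,0,0,1],[0.001,-0.041,0.002,0,0,0,1],[0.001,-0.041,0.002,0,0,0,1],[0,-0.041,0.002,0,0,0,1],[0,-0.041,0.002,0,0,0,1],[0,-0.041,0.002,0,0,0,1],[0,-0.041,0.001,0,0,0,1],[0,0,0.03,0,0,0,1],[0,0,0.03,0,0,0,1],[0,0,0.03,0,0,0,1],[0,0,0.03,0,0,0,1],[0,0,0,0,0,0,1],[0,0,0,0,0,0,1]]]' 40
python3 -c "
from h import *
plan((.5012,.0735,.028,.035))
s=snap('wrist');cv2.imwrite('pics/w3.png',s['pixels'][...,::-1])"
```

```text
t: 15.65
tcp_pos: [0.4998, 0.0735, 0.0522]
tool_rot: [1.0, 0.018, -0.002, -0.0]
force: [-0.4, -0.0, 0.8]
finger_gap: 1.001
gripper_force: 0.0
t 15.65 [0.4998 0.0735 0.0522] yaw 0.035 gap 1.001 F [-0.4 -0.   0.8] q [-0.08  0.7   1.87  0.    0.57  1.46]
(0.5012, 0.0735, 0.028, 0.035) units dx 0.0018 dy 0.0000 dz 0.0302 turn 0.001
```

View pics/w3.png

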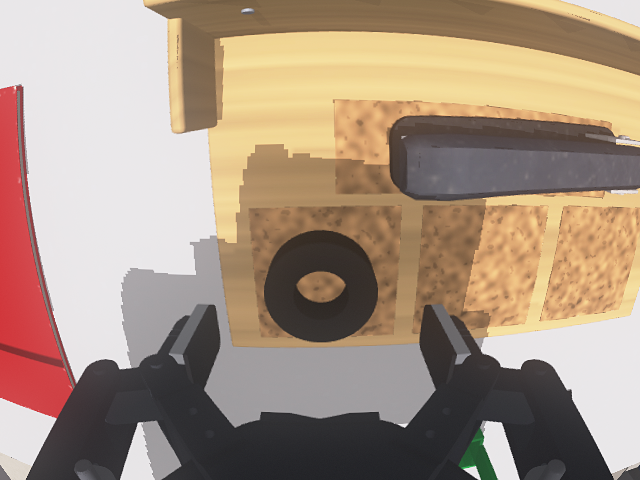

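```bash
python3 -m pendant '[[[0.0015,0,0.015,0,0,0,1],[0,0,0.010,0,0,0,1],[0,0,0.004,0,0,0,1],[0,0,0,0,0,0,1],[0,0,0,0,0,0,0.8],[0,0,0,0,0,0,0.68],[0,0,0,0,0,0,0.68]]]'
python3 -m pendant '[[[0,0,0,0,0,0,0],[0,0,0,0,0,0,0],[0,0,0,0,0,0,0],[0,0,0,0,0,0,0]]]'
python3 -c "
from h import *
plan((.5012,.0735,.028,.035))
s=snap('wrist');cv2.imwrite('pics/w4.png',s['pixels'][...,::-1])"
```

```text
t: 16.4
tcp_pos: [0.5024, 0.0735, 0.0303]
tool_rot: [1.0, 0.018, 0.0, 0.0]
force: [-0.7, -0.1, 0.4]
finger_gap: 0.68
gripper_force: 0.0
t: 16.8
tcp_pos: [0.5023, 0.0736, 0.0308]
tool_rot: [1.0, 0.018, 0.0, -0.0]
force: [-0.9, 0.1, 5.7]
finger_gap: 0.594
gripper_force: 40.8
t 16.8 [0.5023 0.0736 0.0308] yaw 0.035 gap 0.594 F [-0.9  0.1  5.7] q [-0.08  0.75  1.87  0.    0.52  1.46]
(0.5012, 0.0735, 0.028, 0.035) units dx -0.0014 dy 0.0000 dz 0.0034 turn 0.001
```

View pics/w4.png

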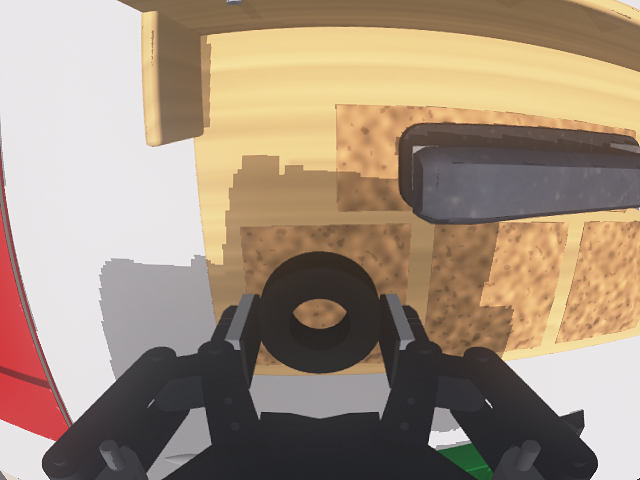

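The wrist view shows the ring squarely between the pads at (320,312), gap about 51 mm. Next I lift it and carry it to the mat.

```bash
python3 -m pendant '[[[0,0,0,0,0,0,0],[0,0,-0.02,0,0,0,0],[0,0,-0.05,0,0,0,0],[0,0,-0.05,0,0,0,0],[0,0,-0.03,0,0,0,0],[0,0,0,0,0,0,0]]]'
python3 -c "
from h import *
plan((.418,-.325,.18,.035),(.418,-.325,.04,.035))
s=eyes.snapshot('wrist');print(s['eye'])"
```

```text
t: 17.45
tcp_pos: [0.5044, 0.0734, 0.1534]
tool_rot: [1.0, 0.018, 0.004, 0.0]
force: [-0.3, 0.6, -0.5]
finger_gap: 0.598
gripper_force: 42.0
t 17.45 [0.5044 0.0734 0.1534] yaw 0.035 gap 0.598 F [-0.3  0.6 -0.5] q [-0.08  0.52  1.82 -0.    0.8   1.46]
(0.418, -0.325, 0.18, 0.035) units dx -0.1254 dy 0.4939 dz -0.0333 turn 0.003
(0.418, -0.325, 0.04, 0.035) units dx 0.0000 dy 0.0000 dz 0.1750 turn 0.000
[0.58486655 0.07733065 0.2783492 ]
```

```bash
python3 -m pendant '[[[-0.0105,0.0412,0,0,0,0,0],[-0.0105,0.0412,0,0,0,0,0],[-0.0105,0.0412,0,0,0,0,0],[-0.0105,0.0412,0,0,0,0,0],[-0.0105,0.0412,0,0,0,0,0],[-0.0105,0.0412,0,0,0,0,0],[-0.0105,0.0412,0,0,0,0,0],[-0.0105,0.0412,0,0,0,0,0],[-0.0105,0.0412,0,0,0,0,0],[-0.0105,0.0412,0,0,0,0,0],[-0.0105,0.0412,0,0,0,0,0],[-0.0105,0.0412,0,0,0,0,0],[0,0,0,0,0,0,0],[0,0,0.045,0,0,0,0],[0,0,0.045,0,0,0,0],[0,0,0.045,0,0,0,0],[0,0,0.005,0,0,0,0],[0,0,0,0,0,0,0],[0,0,0,0,0,0,0]]]'
python3 -c "
from h import *
plan((.418,-.325,.03,.035))"
```

```text
t: 19.4
tcp_pos: [0.4158, -0.3254, 0.0388]
tool_rot: [1.0, 0.018, 0.0, 0.0]
force: [-0.4, 0.1, 0.2]
finger_gap: 0.597
gripper_force: 42.1
t 19.4 [ 0.4158 -0.3254  0.0388] yaw 0.036 gap 0.597 F [-0.4  0.1  0.2] q [-0.88  0.74  1.82  0.    0.58  0.66]
(0.418, -0.325, 0.03, 0.035) units dx 0.0027 dy -0.0004 dz 0.0110 turn 0.005
```

```bash
python3 -m pendant '[[[0,0,0.005,0,0,0,0],[0,0,0.003,0,0,0,0],[0,0,0.002,0,0,0,0],[0,0,0.001,0,0,0,0],[0,0,0,0,0,0,0]]]'
```

```text
t: 19.9
tcp_pos: [0.4155, -0.3256, 0.0298]
tool_rot: [1.0, 0.018, 0.0, 0.0]
force: [-0.1, 1.6, 4.0]
finger_gap: 0.6
gripper_force: 42.5
```

```bash
python3 -m pendant '[[[0,0,0,0,0,0,0.8],[0,0,0,0,0,0,1],[0,0,0,0,0,0,1],[0,0,0,0,0,0,1],[0,0,-0.03,0,0,0,1],[0,0,-0.05,0,0,0,1],[0,0,-0.05,0,0,0,1],[0,0,-0.05,0,0,0,1],[0,0,0,0,0,0,1],[0,0,0,0,0,0,1]]]'
python3 -c "
from h import *
plan((.572,-.0205,.18,1.655))
s=snap('wrist');cv2.imwrite('pics/w5.png',s['pixels'][...,::-1])"
```

```text
t: 20.9
tcp_pos: [0.4156, -0.3256, 0.1741]
tool_rot: [1.0, 0.018, 0.001, 0.001]
force: [-0.8, -0.4, -0.1]
finger_gap: 1.002
gripper_force: 0.0
t 20.9 [ 0.4156 -0.3256  0.1741] yaw 0.035 gap 1.002 F [-0.8 -0.4 -0.1] q [-0.88  0.51  1.75 -0.    0.88  0.66]
(0.572, -0.0205, 0.18, 1.655) units dx 0.3636 dy 0.2269 dz -0.0073 turn -13.498
```

View pics/w5.png

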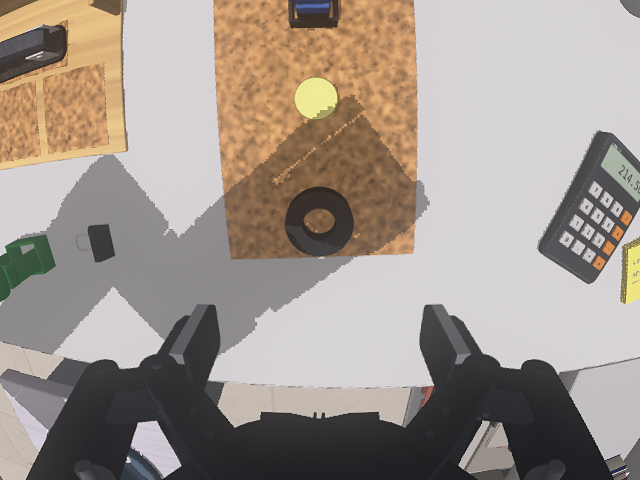

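All three are upright on the mat: stamp (314,10), glue stick (316,98) and tape (320,221). I turn and go to the stapler.

```bash
python3 -m pendant '[[[0,0,0,0,0,-0.964,1],[0,0,0,0,0,-0.964,1],[0,0,0,0,0,-0.964,1],[0,0,0,0,0,-0.964,1],[0,0,0,0,0,-0.964,1],[0,0,0,0,0,-0.964,1],[0,0,0,0,0,-0.964,1],[0,0,0,0,0,-0.964,1],[0,0,0,0,0,-0.964,1],[0,0,0,0,0,-0.964,1],[0,0,0,0,0,-0.964,1],[0,0,0,0,0,-0.964,1],[0,0,0,0,0,-0.964,1],[0,0,0,0,0,-0.964,1],[0,0,0,0,0,0,0.62]]]'
python3 -m pendant '[[[0.0364,0.0227,0,0,0,0,0.62],[0.0364,0.0227,0,0,0,0,0.62],[0.0364,0.0227,0,0,0,0,0.62],[0.0364,0.0227,0,0,0,0,0.62],[0.0364,0.0227,0,0,0,0,0.62],[0.0364,0.0227,0,0,0,0,0.62],[0.0364,0.0227,0,0,0,0,0.62],[0.0364,0.0227,0,0,0,0,0.62],[0.0364,0.0227,0,0,0,0,0.62],[0.0364,0.0227,0,0,0,0,0.62],[0,0,0,0,0,0,0.62],[0,0,0,0,0,0,0.62]]]'
python3 -c "
from h import *
plan((.572,-.0205,.10,1.655))
s=snap('wrist');cv2.imwrite('pics/w6.png',s['pixels'][...,::-1])
K=s['intrinsics'];Rw=rot(s['attitude']);print(K[0,0],K[:2,2],s['eye'])
# project stapler top points into fisheye
for p in ((.572,-.0205,.057),(.572-.012,-.0205,.057),(.584,-.0205,.057),(.572-.0057,.048,.057),(.572+.0057,-.089,.057)):
    c=Rw.T@(np.array(p)-s['eye']);th=np.arctan2(np.hypot(*c[:2]),c[2]);r=K[0,0]*th;print(p,(K[:2,2]+r*c[:2]/np.hypot(*c[:2])).round(1))"
```

```text
t: 22.45
tcp_pos: [0.4145, -0.3244, 0.1712]
tool_rot: [0.677, 0.736, 0.0, -0.002]
force: [0.1, -0.1, -0.2]
finger_gap: 0.856
gripper_force: 0.0
t: 23.65
tcp_pos: [0.5712, -0.0192, 0.1719]
tool_rot: [0.677, 0.736, -0.001, -0.001]
force: [0.2, 0.2, -0.1]
finger_gap: 0.621
gripper_force: 0.0
t 23.65 [ 0.5712 -0.0192  0.1719] yaw 1.655 gap 0.621 F [ 0.2  0.2 -0.1] q [-0.23  0.56  1.64 -0.    0.94 -0.31]
(0.572, -0.0205, 0.1, 1.655) units dx -0.0017 dy 0.0008 dz 0.0899 turn -0.000
371.64829954431775 [319.40932345 234.86189509] [0.56314368 0.06435946 0.2962555 ]
(0.572, -0.0205, 0.057) [323.  240.5]
(0.5599999999999999, -0.0205, 0.057) [305.5 239.1]
(0.584, -0.0205, 0.057) [340.4 241.9]
(0.5662999999999999, 0.048, 0.057) [323.4 138.9]
(0.5777, -0.089, 0.057) [322.5 325.8]
```

View pics/w6.png

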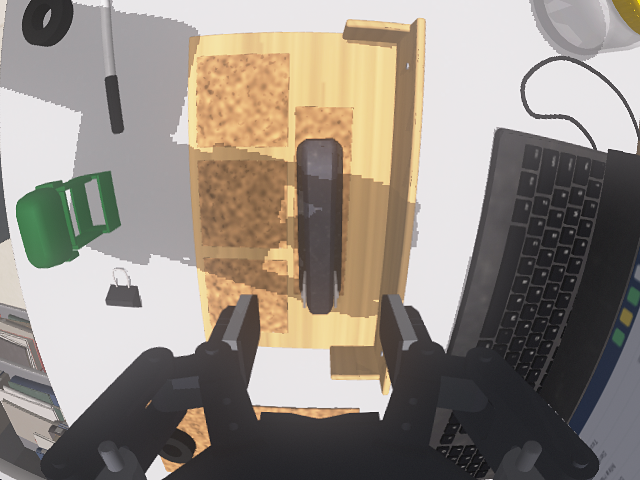

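```bash
python3 - <<'E'
from h import *
s=dict(np.load('top.npz'))
# project extremes: use wrist depth cloud
w=load('wrist');K=w['intrinsics'];Rw=rot(w['attitude']);d=w['depth'];v,u=np.mgrid[:480,:640]
du=(u-K[0,2]);dv=(v-K[1,2]);r=np.hypot(du,dv);th=r/K[0,0];t=np.tan(th)/np.maximum(r,1e-6)
P=np.stack([du*t*d,dv*t*d,d],-1)@Rw.T+w['eye']
g=w['pixels'].astype(int).max(-1)<105
m=g&(u>280)&(u<360)&(v>120)&(v<335)&(P[...,2]>.009)&(P[...,2]<.07)&(P[...,0]<.6)
for lo,hi in((.009,.07),(.009,.014),(.045,.07)):
    q=P[m&(P[...,2]>lo)&(P[...,2]<hi)]
    rr=cv2.minAreaRect(q[:,:2].astype(np.float32)*1000);print(lo,len(q),np.round(rr[0],1),np.round(rr[1],1),round(rr[2],1),q.min(0).round(3),q.max(0).round(3))
E
```

```text
0.009 6028 [569.5 -20.6] [ 35.7 135.7] 5.0 [ 0.547 -0.088  0.009] [0.592 0.048 0.057]
0.009 1653 [569.4 -19.9] [ 35.7 127.6] 5.0 [ 0.547 -0.084  0.009] [0.592 0.045 0.014]
0.045 3904 [570.  -16.8] [ 24.1 128.5] 6.2 [ 0.552 -0.081  0.045] [0.582 0.048 0.057]
```

The stapler base is 35.7 x 136 mm, centred at (0.5695, -0.0205) with yaw 5°, and its top is at 57 mm. This all matches. I go down and grip.

```bash
python3 -m pendant '[[[-0.0016,-0.001,0.03,0,0,0,0.62],[0,0,0.03,0,0,0,0.62],[0,0,0.03,0,0,0,0.62],[0,0,0.03,0,0,0,0.62],[0,0,0.02,0,0,0,0.62],[0,0,0.018,0,0,0,0.62],[0,0,0,0,0,0,0.62],[0,0,0,0,0,0,0],[0,0,0,0,0,0,0],[0,0,0,0,0,0,0],[0,0,0,0,0,0,0],[0,0,0,0,0,0,0],[0,0,0,0,0,0,0],[0,0,0,0,0,0,0]]]' 60
python3 -c "
from h import *
plan((.4833,.3458,.13,3.12))"
```

```text
t: 25.1
tcp_pos: [0.5716, -0.0217, 0.0479]
tool_rot: [0.677, 0.736, 0.0, 0.001]
force: [-1.2, -2.5, 6.6]
finger_gap: 0.248
gripper_force: 59.4
t 25.1 [ 0.5716 -0.0217  0.0479] yaw 1.655 gap 0.248 F [-1.2 -2.5  6.6] q [-0.23  0.76  1.71 -0.    0.68 -0.32]
(0.4833, 0.3458, 0.13, 3.12) units dx 0.1203 dy 0.4569 dz -0.1026 turn -12.208
```

```bash
python3 -m pendant '[[[0,0,-0.02,0,0,0,0],[0,0,-0.03,0,0,0,0],[0,0,-0.04,0,0,0,0],[0,0,-0.03,0,0,0,0],[0,0,0,0,0,-0.6,0],[0,0,0,0,0,-0.97,0],[0,0,0,0,0,-0.97,0],[0,0,0,0,0,-0.97,0],[0,0,0,0,0,-0.97,0],[0,0,0,0,0,-0.97,0],[0,0,0,0,0,-0.97,0],[0,0,0,0,0,-0.97,0],[0,0,0,0,0,-0.97,0],[0,0,0,0,0,-0.97,0],[0,0,0,0,0,-0.97,0],[0,0,0,0,0,-0.97,0],[0,0,0,0,0,-0.97,0],[0,0,0,0,0,0,0],[0,0,0,0,0,0,0]]]'
python3 -c "
from h import *
plan((.4833,.3458,.13,3.12),(.4833,.3458,.055,3.12))"
```

```text
t: 27.0
tcp_pos: [0.571, -0.021, 0.1425]
tool_rot: [0.01, 1.0, 0.0, -0.0]
force: [-0.2, -1.0, -2.0]
finger_gap: 0.245
gripper_force: 59.4
t 27.0 [ 0.571  -0.021   0.1425] yaw 3.121 gap 0.245 F [-0.2 -1.  -2. ] q [-0.23  0.6   1.66  0.    0.88 -1.78]
(0.4833, 0.3458, 0.13, 3.12) units dx 0.1195 dy 0.4560 dz 0.0157 turn 0.010
(0.4833, 0.3458, 0.055, 3.12) units dx 0.0000 dy 0.0000 dz 0.0938 turn 0.000
```

```bash
python3 -m pendant '[[[0.01,0.038,0.001,0,0,0,0],[0.01,0.038,0.001,0,0,0,0],[0.01,0.038,0.001,0,0,0,0],[0.01,0.038,0.001,0,0,0,0],[0.01,0.038,0.001,0,0,0,0],[0.01,0.038,0.001,0,0,0,0],[0.01,0.038,0.001,0,0,0,0],[0.01,0.038,0.001,0,0,0,0],[0.01,0.038,0.001,0,0,0,0],[0.01,0.038,0.001,0,0,0,0],[0.01,0.038,0.001,0,0,0,0],[0.0095,0.038,0.001,0,0,0,0],[0,0,0,0,0,0,0],[0,0,0.04,0,0,0,0],[0,0,0.04,0,0,0,0],[0,0,0.015,0,0,0,0],[0,0,0,0,0,0,0]]]'
python3 -c "
from h import *
plan((.4833,.3458,.05,3.12))"
```

```text
t: 28.7
tcp_pos: [0.481, 0.344, 0.0553]
tool_rot: [0.01, 1.0, -0.001, -0.002]
force: [-0.6, -0.0, -1.7]
finger_gap: 0.248
gripper_force: 59.6
t 28.7 [0.481  0.344  0.0553] yaw 3.122 gap 0.248 F [-0.6 -0.  -1.7] q [ 0.43  0.76  1.65 -0.    0.74 -1.12]
(0.4833, 0.3458, 0.05, 3.12) units dx -0.0029 dy 0.0023 dz 0.0066 turn 0.018
```

```bash
python3 -m pendant '[[[-0.0028,0.0023,0.003,0,0,0,0],[0,0,0.002,0,0,0,0],[0,0,0.001,0,0,0,0],[0,0,0,0,0,0,0]]]'
python3 -m pendant '[[[0,0,0.001,0,0,0,0],[0,0,0,0,0,0,0]]]'
```

```text
t: 29.1
tcp_pos: [0.4849, 0.3471, 0.0532]
tool_rot: [0.009, 1.0, 0.0, 0.001]
force: [-0.5, -0.1, -1.9]
finger_gap: 0.249
gripper_force: 59.6
t: 29.3
tcp_pos: [0.4845, 0.347, 0.0519]
tool_rot: [0.009, 1.0, 0.0, 0.0]
force: [0.7, -0.5, -2.7]
finger_gap: 0.247
gripper_force: 59.6
```

```bash
python3 -m pendant '[[[0,0,0.001,0,0,0,0],[0,0,0.001,0,0,0,0],[0,0,0,0,0,0,0]]]'
python3 -m pendant '[[[0,0,0.001,0,0,0,0],[0,0,0,0,0,0,0]]]'
```

```text
t: 29.6
tcp_pos: [0.4844, 0.3469, 0.0498]
tool_rot: [0.009, 1.0, -0.0, -0.0]
force: [-1.1, -0.3, -2.8]
finger_gap: 0.249
gripper_force: 59.6
t: 29.8
tcp_pos: [0.4844, 0.3469, 0.0497]
tool_rot: [0.009, 1.0, -0.0, -0.0]
force: [-0.9, -1.0, 2.4]
finger_gap: 0.241
gripper_force: 60.2
```

```bash
python3 -m pendant '[[[0,0,0,0,0,0,0.4],[0,0,0,0,0,0,0.7],[0,0,0,0,0,0,0.7],[0,0,0,0,0,0,0.7],[0,0,-0.02,0,0,0,0.7],[0,0,-0.045,0,0,0,0.7],[0,0,-0.045,0,0,0,1],[0,0,-0.045,0,0,0,1],[0,0,0,0,0,0,1],[0,0,0,0,0,0,1]]]'
python3 - <<'E'
from h import *
plan((.4155,-.3256,.18,.035))
w=snap('wrist');cv2.imwrite('pics/w7.png',w['pixels'][...,::-1])
K=w['intrinsics'];Rw=rot(w['attitude']);d=w['depth'];v,u=np.mgrid[:480,:640]
du=(u-K[0,2]);dv=(v-K[1,2]);r=np.hypot(du,dv);t=np.tan(r/K[0,0])/np.maximum(r,1e-6)
P=np.stack([du*t*d,dv*t*d,d],-1)@Rw.T+w['eye']
for lo,hi in((.011,.08),(.045,.08)):
    m=(P[...,2]>lo)&(P[...,2]<hi)&(abs(P[...,0]-.484)<.1)&(abs(P[...,1]-.346)<.05);q=P[m]
    rr=cv2.minAreaRect(q[:,:2].astype(np.float32)*1000);print(lo,len(q),np.round(rr[0],1),np.round(rr[1],1),round(rr[2],1),q.max(0))
hsv=cv2.cvtColor(w['pixels'],cv2.COLOR_RGB2HSV);m=((hsv[...,0]<8)|(hsv[...,0]>170))&(hsv[...,1]>120)&(P[...,2]<.02)
q=P[m];print(q.min(0),q.max(0))
E
```

```text
t: 30.8
tcp_pos: [0.4848, 0.3471, 0.1741]
tool_rot: [0.009, 1.0, 0.0, 0.001]
force: [-0.2, -0.7, -0.1]
finger_gap: 0.998
gripper_force: 0.0
t 30.8 [0.4848 0.3471 0.1741] yaw 3.124 gap 0.998 F [-0.2 -0.7 -0.1] q [ 0.43  0.58  1.58 -0.    0.98 -1.12]
(0.4155, -0.3256, 0.18, 0.035) units dx -0.1160 dy 0.8373 dz -0.0074 turn 25.738
0.011 7409 [483.  347.4] [ 35.7 137.9] 89.2 [0.55187874 0.36577447 0.05977729]
0.045 5191 [480.2 346.9] [ 23.5 132.2] 89.0 [0.54637605 0.35957899 0.05977729]
[ 3.50296602e-01  2.51354221e-01 -2.66137473e-04] [0.72672405 0.74193029 0.01761688]
```

View pics/w7.png

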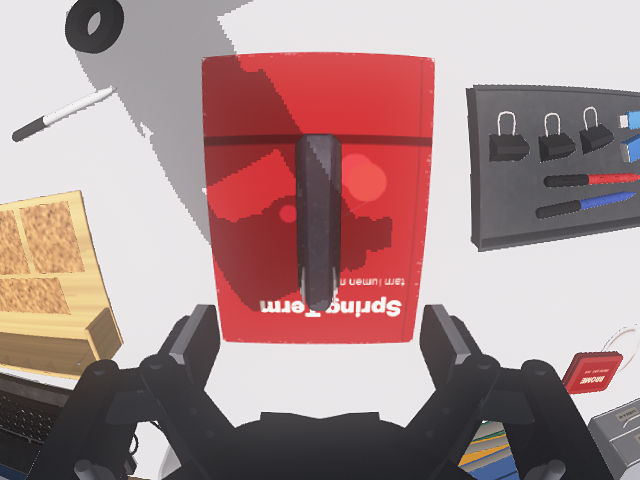

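The wrist view shows the stapler upright and lengthwise on the booklet, spine from (320,135) to (320,312). It measures (483.0, 347.4), against (483.3, 345.8) for the booklet centre. I keep the half-turned tool for the way back and start with the tape.

```bash
python3 -c "
from h import *
Y=-3.1066
plan((.4155,-.3256,.174,Y),(.4155,-.3256,.0308,Y),(.4155,-.3256,.15,Y),(.5023,.0736,.15,Y),(.5023,.0736,.0308,Y),(.5023,.0736,.17,Y),(.5089,-.3205,.17,Y))"
```

```text
t 30.85 [0.4839 0.3467 0.1728] yaw 3.123 gap 1.0 F [-0.6  0.1 -1.2] q [ 0.43  0.58  1.58  0.    0.98 -1.12]
(0.4155, -0.3256, 0.174, -3.1066) units dx 0.1149 dy -0.8369 dz -0.0015 turn -0.443
(0.4155, -0.3256, 0.0308, -3.1066) units dx 0.0000 dy 0.0000 dz 0.1790 turn 0.000
(0.4155, -0.3256, 0.15, -3.1066) units dx 0.0000 dy 0.0000 dz -0.1490 turn 0.000
(0.5023, 0.0736, 0.15, -3.1066) units dx -0.1259 dy 0.4949 dz -0.0000 turn 0.000
(0.5023, 0.0736, 0.0308, -3.1066) units dx 0.0000 dy 0.0000 dz 0.1490 turn 0.000
(0.5023, 0.0736, 0.17, -3.1066) units dx 0.0000 dy 0.0000 dz -0.1740 turn 0.000
(0.5089, -0.3205, 0.17, -3.1066) units dx 0.0090 dy -0.4926 dz -0.0000 turn 0.000
```

```bash
python3 -m pendant '[[[0,0,0,0,0,-0.44,1],[0.0064,-0.0465,0,0,0,0,1],[0.0064,-0.0465,0,0,0,0,1],[0.0064,-0.0465,0,0,0,0,1],[0.0064,-0.0465,0,0,0,0,1],[0.0064,-0.0465,0,0,0,0,1],[0.0064,-0.0465,0,0,0,0,1],[0.0064,-0.0465,0,0,0,0,1],[0.0064,-0.0465,0,0,0,0,1],[0.0064,-0.0465,0,0,0,0,1],[0.0064,-0.0465,0,0,0,0,1],[0.0064,-0.0465,0,0,0,0,1],[0.0064,-0.0465,0,0,0,0,1],[0.0064,-0.0465,0,0,0,0,1],[0.0064,-0.0465,0,0,0,0,1],[0.0064,-0.0465,0,0,0,0,1],[0.0064,-0.0465,0,0,0,0,1],[0.0064,-0.0465,0,0,0,0,1],[0.0064,-0.0465,0,0,0,0,1],[0,0,0,0,0,0,1]]]' 40
python3 -m pendant '[[[0,0,0,0,0,0,1]]]'
python3 -c "
from h import *
Y=-3.1066
plan((.4155,-.3256,.0308,Y))
s=snap('wrist');cv2.imwrite('pics/w8.png',s['pixels'][...,::-1])"
```

```text
t: 32.85
tcp_pos: [0.4154, -0.3303, 0.1717]
tool_rot: [-0.015, 1.0, -0.001, 0.0]
force: [0.6, 0.2, 1.2]
finger_gap: 1.005
gripper_force: 0.0
t: 32.95
tcp_pos: [0.4145, -0.3252, 0.1714]
tool_rot: [-0.016, 1.0, 0.002, -0.001]
force: [0.4, 0.4, 0.0]
finger_gap: 0.998
gripper_force: 0.0
t 32.95 [ 0.4145 -0.3252  0.1714] yaw -3.109 gap 0.998 F [0.4 0.4 0. ] q [-0.88  0.51  1.75  0.    0.88 -2.48]
(0.4155, -0.3256, 0.0308, -3.1066) units dx -0.0012 dy -0.0005 dz 0.1758 turn -0.019
```

View pics/w8.png

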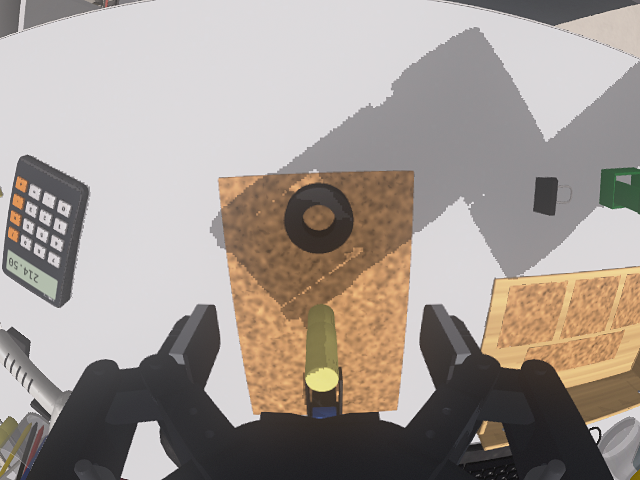

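Tape at (319,217) is centred between the fingers, with the glue stick behind it at (320,345). I go down and grip.

```bash
python3 -m pendant '[[[-0.001,-0.0005,0.03,0,0,0,1],[0,0,0.04,0,0,0,1],[0,0,0.04,0,0,0,1],[0,0,0.04,0,0,0,1],[0,0,0.02,0,0,0,1],[0,0,0.006,0,0,0,1],[0,0,0,0,0,0,0.7],[0,0,0,0,0,0,0.7],[0,0,0,0,0,0,0],[0,0,0,0,0,0,0],[0,0,0,0,0,0,0],[0,0,0,0,0,0,0],[0,0,0,0,0,0,0]]]' 40
python3 -c "
from h import *
Y=-3.1066
plan((.5023,.0736,.15,Y))"
```

```text
t: 34.3
tcp_pos: [0.417, -0.3258, 0.0341]
tool_rot: [-0.017, 1.0, -0.001, 0.001]
force: [0.7, 3.4, 6.4]
finger_gap: 0.587
gripper_force: 41.0
t 34.3 [ 0.417  -0.3258  0.0341] yaw -3.107 gap 0.587 F [0.7 3.4 6.4] q [-0.87  0.75  1.82  0.    0.57 -2.48]
(0.5023, 0.0736, 0.15, -3.1066) units dx -0.1240 dy 0.4953 dz -0.1449 turn -0.004
```

```bash
python3 -m pendant '[[[0,0,-0.01,0,0,0,0],[0,0,-0.04,0,0,0,0],[0,0,-0.05,0,0,0,0],[0,0,-0.03,0,0,0,0],[0,0,-0.01,0,0,0,0]]]'
python3 -m pendant '[[[-0.0104,0.0413,0,0,0,0,0],[-0.0104,0.0413,0,0,0,0,0],[-0.0104,0.0413,0,0,0,0,0],[-0.0104,0.0413,0,0,0,0,0],[-0.0104,0.0413,0,0,0,0,0],[-0.0104,0.0413,0,0,0,0,0],[-0.0104,0.0413,0,0,0,0,0],[-0.0104,0.0413,0,0,0,0,0],[-0.0104,0.0413,0,0,0,0,0],[-0.0104,0.0413,0,0,0,0,0],[-0.0104,0.0413,0,0,0,0,0],[-0.0104,0.0413,0,0,0,0,0],[0,0,0,0,0,0,0],[0,0,0.04,0,0,0,0],[0,0,0.04,0,0,0,0],[0,0,0.04,0,0,0,0],[0,0,0,0,0,0,0],[0,0,0,0,0,0,0]]]'
python3 -c "
from h import *
Y=-3.1066
plan((.5038,.0735,.036,Y))"
```

```text
t: 34.8
tcp_pos: [0.4176, -0.3272, 0.1478]
tool_rot: [-0.017, 1.0, -0.003, 0.002]
force: [-0.9, -1.0, -0.4]
finger_gap: 0.585
gripper_force: 41.7
t: 36.6
tcp_pos: [0.5018, 0.0733, 0.0481]
tool_rot: [-0.017, 1.0, 0.0, -0.001]
force: [0.2, 0.3, -0.0]
finger_gap: 0.588
gripper_force: 41.9
t 36.6 [0.5018 0.0733 0.0481] yaw -3.108 gap 0.588 F [ 0.2  0.3 -0. ] q [-0.08  0.71  1.87 -0.    0.56 -1.68]
(0.5038, 0.0735, 0.036, -3.1066) units dx -0.0025 dy 0.0002 dz 0.0151 turn -0.008
```

```bash
python3 -m pendant '[[[-0.0025,0,0.006,0,0,0,0],[0,0,0.005,0,0,0,0],[0,0,0.003,0,0,0,0],[0,0,0.001,0,0,0,0],[0,0,0,0,0,0,0]]]'
python3 -m pendant '[[[0,0,0.001,0,0,0,0],[0,0,0,0,0,0,0]]]'
```

```text
t: 37.1
tcp_pos: [0.5045, 0.074, 0.0367]
tool_rot: [-0.017, 1.0, -0.0, 0.0]
force: [0.2, -0.2, 0.3]
finger_gap: 0.584
gripper_force: 41.9
t: 37.3
tcp_pos: [0.5045, 0.074, 0.0357]
tool_rot: [-0.017, 1.0, -0.0, 0.0]
force: [-0.8, 0.1, -1.0]
finger_gap: 0.585
gripper_force: 41.9
```

```bash
python3 -m pendant '[[[0,0,0.001,0,0,0,0],[0,0,0.001,0,0,0,0],[0,0,0,0,0,0,0]]]'
```

```text
t: 37.6
tcp_pos: [0.5045, 0.074, 0.035]
tool_rot: [-0.017, 1.0, -0.0, 0.0]
force: [-1.3, -0.2, 8.9]
finger_gap: 0.583
gripper_force: 43.4
```

```bash
python3 -m pendant '[[[0,0,-0.001,0,0,0,0.7],[0,0,0,0,0,0,0.9],[0,0,0,0,0,0,1],[0,0,0,0,0,0,1],[0,0,-0.03,0,0,0,1],[0,0,-0.05,0,0,0,1],[0,0,-0.05,0,0,0,1],[0,0,-0.05,0,0,0,1],[0,0,0,0,0,0,1]]]'
python3 -c "
from h import *
Y=-3.1066
plan((.5089,-.3205,.18,Y),(.5089,-.3205,.0735,Y),(.5089,-.3205,.17,Y),(.5063,-.0122,.17,Y))"
```

```text
t: 38.5
tcp_pos: [0.5078, 0.0739, 0.1836]
tool_rot: [-0.017, 1.0, -0.0, 0.006]
force: [1.5, -0.5, 0.3]
finger_gap: 1.004
gripper_force: 0.0
t 38.5 [0.5078 0.0739 0.1836] yaw -3.107 gap 1.004 F [ 1.5 -0.5  0.3] q [-0.07  0.47  1.79  0.    0.87 -1.68]
(0.5089, -0.3205, 0.18, -3.1066) units dx 0.0159 dy -0.4927 dz 0.0045 turn 0.000
(0.5089, -0.3205, 0.0735, -3.1066) units dx 0.0000 dy 0.0000 dz 0.1331 turn 0.000
(0.5089, -0.3205, 0.17, -3.1066) units dx 0.0000 dy 0.0000 dz -0.1206 turn 0.000
(0.5063, -0.0122, 0.17, -3.1066) units dx -0.0102 dy 0.3853 dz -0.0000 turn 0.000
```

```bash
python3 -m pendant '[[[0.001,-0.041,0,0,0,0,1],[0.001,-0.041,0,0,0,0,1],[0.001,-0.041,0,0,0,0,1],[0.001,-0.041,0,0,0,0,1],[0.001,-0.041,0,0,0,0,1],[0.001,-0.041,0,0,0,0,1],[0.001,-0.041,0,0,0,0,1],[0.001,-0.041,0,0,0,0,1],[0.001,-0.041,0,0,0,0,1],[0.001,-0.041,0,0,0,0,1],[0.001,-0.041,0,0,0,0,1],[0.001,-0.042,0,0,0,0,1],[0,0,0,0,0,0,1],[0,0,0,0,0,0,1],[0,0,0,0,0,0,1]]]' 25
python3 -c "
from h import *
Y=-3.1066
plan((.5089,-.3205,.0735,Y))"
```

```text
t: 40.0
tcp_pos: [0.5079, -0.319, 0.1779]
tool_rot: [-0.018, 1.0, 0.001, -0.001]
force: [0.2, 0.9, -0.6]
finger_gap: 0.998
gripper_force: 0.0
t 40.0 [ 0.5079 -0.319   0.1779] yaw -3.106 gap 0.998 F [ 0.2  0.9 -0.6] q [-0.75  0.58  1.56  0.    1.   -2.35]
(0.5089, -0.3205, 0.0735, -3.1066) units dx -0.0012 dy -0.0019 dz 0.1304 turn 0.001
```

```bash
python3 -m pendant '[[[-0.0012,-0.0019,0.03,0,0,0,1],[0,0,0.03,0,0,0,1],[0,0,0.03,0,0,0,1],[0,0,0.03,0,0,0,1],[0,0,0.011,0,0,0,1],[0,0,0,0,0,0,1],[0,0,0,0,0,0,0],[0,0,0,0,0,0,0],[0,0,0,0,0,0,0],[0,0,0,0,0,0,0],[0,0,0,0,0,0,0],[0,0,0,0,0,0,0],[0,0,0,0,0,0,0],[0,0,0,0,0,0,0],[0,0,0,0,0,0,0],[0,0,0,0,0,0,0]]]' 25
python3 -m pendant '[[[0,0,-0.02,0,0,0,0],[0,0,-0.05,0,0,0,0],[0,0,-0.05,0,0,0,0],[0,0,0,0,0,0,0],[0,0,0,0,0,0,0]]]'
python3 -c "
from h import *
Y=-3.1066
plan((.5063,-.0122,.19,Y))"
```

```text
t: 41.6
tcp_pos: [0.5098, -0.3222, 0.0745]
tool_rot: [-0.017, 1.0, -0.0, 0.0]
force: [-0.5, 0.7, 4.7]
finger_gap: 0.281
gripper_force: 27.7
t: 42.1
tcp_pos: [0.5097, -0.3222, 0.1706]
tool_rot: [-0.017, 1.0, -0.001, 0.001]
force: [-1.2, -0.4, -1.3]
finger_gap: 0.287
gripper_force: 27.5
t 42.1 [ 0.5097 -0.3222  0.1706] yaw -3.107 gap 0.287 F [-1.2 -0.4 -1.3] q [-0.75  0.6   1.56 -0.    0.98 -2.35]
(0.5063, -0.0122, 0.19, -3.1066) units dx -0.0093 dy 0.3874 dz -0.0242 turn -0.002
```

```bash
python3 -m pendant '[[[-0.001,0.0387,0,0,0,0,0],[-0.001,0.0387,0,0,0,0,0],[-0.001,0.0387,0,0,0,0,0],[-0.001,0.0387,0,0,0,0,0],[-0.001,0.0387,0,0,0,0,0],[-0.001,0.0387,0,0,0,0,0],[-0.001,0.0387,0,0,0,0,0],[-0.001,0.0387,0,0,0,0,0],[-0.001,0.0387,0,0,0,0,0],[-0.0014,0.0387,0,0,0,0,0],[0,0,0,0,0,0,0],[0,0,0.04,0,0,0,0],[0,0,0.04,0,0,0,0],[0,0,0.03,0,0,0,0],[0,0,0,0,0,0,0],[0,0,0,0,0,0,0]]]'
python3 -c "
from h import *
Y=-3.1066
plan((.5072,-.0122,.0755,Y))"
```

```text
t: 43.7
tcp_pos: [0.5064, -0.0127, 0.0811]
tool_rot: [-0.017, 1.0, 0.0, -0.001]
force: [-0.5, 0.0, -0.6]
finger_gap: 0.288
gripper_force: 27.5
t 43.7 [ 0.5064 -0.0127  0.0811] yaw -3.107 gap 0.288 F [-0.5  0.  -0.6] q [-0.25  0.65  1.86 -0.    0.64 -1.85]
(0.5072, -0.0122, 0.0755, -3.1066) units dx -0.0010 dy 0.0006 dz 0.0070 turn -0.007
```

```bash
python3 -m pendant '[[[-0.001,0.0006,0.003,0,0,0,0],[0,0,0.002,0,0,0,0],[0,0,0.001,0,0,0,0],[0,0,0,0,0,0,0]]]'
python3 -m pendant '[[[0,0,0.001,0,0,0,0],[0,0,0,0,0,0,0]]]'
python3 -m pendant '[[[0,0,0.001,0,0,0,0],[0,0,0,0,0,0,0]]]'
```

```text
t: 44.1
tcp_pos: [0.5082, -0.0119, 0.0778]
tool_rot: [-0.017, 1.0, -0.0, 0.001]
force: [-0.2, -0.3, -0.2]
finger_gap: 0.283
gripper_force: 27.5
t: 44.3
tcp_pos: [0.508, -0.0118, 0.0766]
tool_rot: [-0.017, 1.0, -0.0, 0.0]
force: [-0.4, -0.4, 0.1]
finger_gap: 0.284
gripper_force: 27.5
t: 44.5
tcp_pos: [0.5079, -0.0118, 0.0755]
tool_rot: [-0.017, 1.0, 0.0, -0.0]
force: [-0.6, 0.2, 0.3]
finger_gap: 0.281
gripper_force: 27.5
```

```bash
python3 -m pendant '[[[0,0,0.001,0,0,0,0],[0,0,0.0005,0,0,0,0],[0,0,0,0,0,0,0]]]'
```

```text
t: 44.8
tcp_pos: [0.508, -0.0118, 0.0754]
tool_rot: [-0.017, 1.0, -0.0, 0.0]
force: [-0.8, -0.0, 8.8]
finger_gap: 0.287
gripper_force: 28.4
```

```bash
python3 -m pendant '[[[0,0,-0.001,0,0,0,0.3],[0,0,0,0,0,0,0.6],[0,0,0,0,0,0,1],[0,0,0,0,0,0,1],[0,0,0,0,0,0,1],[0,0,0,0,0,0,1],[0,0,-0.03,0,0,0,1],[0,0,-0.05,0,0,0,1],[0,0,-0.05,0,0,0,1],[0,0,-0.01,0,0,0,1],[0,0,0,0,0,0,1],[0,0,0,0,0,0,1]]]'
python3 -c "
from h import *
Y=-3.1066
plan((.5944,-.3145,.19,Y))"
```

```text
t: 46.0
tcp_pos: [0.507, -0.0116, 0.1863]
tool_rot: [-0.017, 1.0, 0.0, -0.001]
force: [-1.2, 0.2, 0.1]
finger_gap: 1.001
gripper_force: 0.0
t 46.0 [ 0.507  -0.0116  0.1863] yaw -3.107 gap 1.001 F [-1.2  0.2  0.1] q [-0.24  0.46  1.79 -0.    0.89 -1.85]
(0.5944, -0.3145, 0.19, -3.1066) units dx -0.0959 dy -0.3822 dz -0.0046 turn -0.002
```

```bash
python3 -m pendant '[[[-0.0096,-0.0382,0,0,0,0,1],[-0.0096,-0.0382,0,0,0,0,1],[-0.0096,-0.0382,0,0,0,0,1],[-0.0096,-0.0382,0,0,0,0,1],[-0.0096,-0.0382,0,0,0,0,1],[-0.0096,-0.0382,0,0,0,0,1],[-0.0096,-0.0382,0,0,0,0,1],[-0.0096,-0.0382,0,0,0,0,1],[-0.0096,-0.0382,0,0,0,0,1],[-0.0096,-0.0382,0,0,0,0,1],[0,0,0,0,0,0,1],[0,0,0,0,0,0,1],[0,0,0,0,0,0,1]]]' 40
python3 -c "
from h import *
Y=-3.1066
plan((.5944,-.3145,.095,Y))
s=snap('wrist');cv2.imwrite('pics/w9.png',s['pixels'][...,::-1])"
```

```text
t: 47.3
tcp_pos: [0.5942, -0.313, 0.1852]
tool_rot: [-0.018, 1.0, 0.002, -0.002]
force: [0.1, 0.2, -0.0]
finger_gap: 0.999
gripper_force: 0.0
t 47.3 [ 0.5942 -0.313   0.1852] yaw -3.106 gap 0.999 F [ 0.1  0.2 -0. ] q [-0.65  0.66  1.36  0.    1.12 -2.26]
(0.5944, -0.3145, 0.095, -3.1066) units dx -0.0002 dy -0.0019 dz 0.1128 turn 0.001
```

View pics/w9.png

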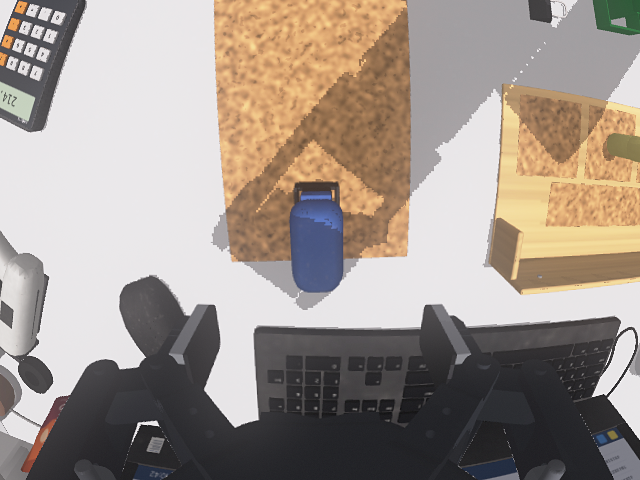

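The stamp stands at (317,245), centred between the fingers. I grip it.

```bash
python3 -m pendant '[[[0,-0.0018,0.03,0,0,0,1],[0,0,0.03,0,0,0,1],[0,0,0.03,0,0,0,1],[0,0,0.022,0,0,0,1],[0,0,0,0,0,0,1],[0,0,0,0,0,0,0],[0,0,0,0,0,0,0],[0,0,0,0,0,0,0],[0,0,0,0,0,0,0],[0,0,0,0,0,0,0],[0,0,0,0,0,0,0],[0,0,0,0,0,0,0],[0,0,0,0,0,0,0],[0,0,0,0,0,0,0],[0,0,0,0,0,0,0]]]' 40
python3 -m pendant '[[[0,0,-0.02,0,0,0,0],[0,0,-0.04,0,0,0,0],[0,0,-0.04,0,0,0,0],[0,0,0,0,0,0,0],[0,0,0,0,0,0,0]]]'
python3 -c "
from h import *
Y=-3.1066
plan((.5105,-.0998,.17,Y))"
```

```text
t: 48.85
tcp_pos: [0.5961, -0.3164, 0.0992]
tool_rot: [-0.017, 1.0, -0.001, 0.001]
force: [0.0, 0.3, 6.1]
finger_gap: 0.372
gripper_force: 39.9
t: 49.35
tcp_pos: [0.5954, -0.3162, 0.1787]
tool_rot: [-0.017, 1.0, -0.001, 0.001]
force: [-0.9, -0.4, -2.5]
finger_gap: 0.371
gripper_force: 39.7
t 49.35 [ 0.5954 -0.3162  0.1787] yaw -3.107 gap 0.371 F [-0.9 -0.4 -2.5] q [-0.65  0.67  1.37 -0.    1.1  -2.26]
(0.5105, -0.0998, 0.17, -3.1066) units dx 0.0966 dy 0.2740 dz 0.0109 turn -0.003
```

```bash
python3 -m pendant '[[[0.0119,0.0342,0,0,0,0,0],[0.0119,0.0342,0,0,0,0,0],[0.0119,0.0342,0,0,0,0,0],[0.0119,0.0342,0,0,0,0,0],[0.0119,0.0342,0,0,0,0,0],[0.0119,0.0342,0,0,0,0,0],[0.0119,0.0342,0,0,0,0,0],[0.0119,0.0342,0,0,0,0,0],[0,0,0,0,0,0,0],[0,0,0.03,0,0,0,0],[0,0,0.03,0,0,0,0],[0,0,0.03,0,0,0,0],[0,0,0,0,0,0,0],[0,0,0,0,0,0,0]]]'
python3 -c "
from h import *
Y=-3.1066
plan((.512,-.0998,.1002,Y))"
```

```text
t: 50.75
tcp_pos: [0.5112, -0.1001, 0.1048]
tool_rot: [-0.017, 1.0, 0.0, -0.001]
force: [-0.7, -0.2, -0.9]
finger_gap: 0.372
gripper_force: 39.8
t 50.75 [ 0.5112 -0.1001  0.1048] yaw -3.107 gap 0.372 F [-0.7 -0.2 -0.9] q [-0.41  0.62  1.81 -0.    0.71 -2.01]
(0.512, -0.0998, 0.1002, -3.1066) units dx -0.0011 dy 0.0003 dz 0.0058 turn -0.005
```

```bash
python3 -m pendant '[[[-0.001,0,0.003,0,0,0,0],[0,0,0.002,0,0,0,0],[0,0,0.001,0,0,0,0],[0,0,0,0,0,0,0]]]'
python3 -m pendant '[[[0,0,0.001,0,0,0,0],[0,0,0,0,0,0,0]]]'
```

```text
t: 51.15
tcp_pos: [0.5126, -0.0999, 0.1013]
tool_rot: [-0.017, 1.0, -0.0, 0.0]
force: [-0.2, -0.0, -0.7]
finger_gap: 0.373
gripper_force: 39.8
t: 51.35
tcp_pos: [0.5126, -0.0999, 0.1003]
tool_rot: [-0.017, 1.0, -0.0, 0.0]
force: [-0.4, 0.6, 1.1]
finger_gap: 0.375
gripper_force: 40.0
```

Contact. I release, rise and clear the view for the check.

```bash
python3 -m pendant '[[[0,0,0.0005,0,0,0,0],[0,0,0,0,0,0,0.6],[0,0,0,0,0,0,1],[0,0,0,0,0,0,1],[0,0,0,0,0,0,1],[0,0,0,0,0,0,1],[0,0,-0.03,0,0,0,1],[0,0,-0.05,0,0,0,1],[0,0,-0.05,0,0,0,1],[0,0,-0.04,0,0,0,1],[0,0.045,0,0,0,0,1],[0,0,0,0,0,0,1]]]'
python3 -c "
from h import *
Y=-3.1066
plan((.25,-.5,.27,Y))"
```

```text
t: 52.55
tcp_pos: [0.5105, -0.0613, 0.2368]
tool_rot: [-0.018, 1.0, 0.001, 0.0]
force: [-1.0, -0.5, 0.3]
finger_gap: 0.999
gripper_force: 0.0
t 52.55 [ 0.5105 -0.0613  0.2368] yaw -3.105 gap 0.999 F [-1.  -0.5  0.3] q [-0.34  0.4   1.72  0.    1.02 -1.95]
(0.25, -0.5, 0.27, -3.1066) units dx 0.3447 dy -0.5367 dz -0.0415 turn 0.016
```

```bash
python3 -m pendant '[[[0,0,-0.01,0,0,0.9,1],[0,0,-0.01,0,0,0.9,1],[0,0,-0.01,0,0,0.9,1],[0,0,-0.01,0,0,0.9,1],[0,0,0,0,0,0.9,1],[0,0,0,0,0,0.9,1],[0,0,0,0,0,0.9,1],[0,0,0,0,0,0.9,1],[0,0,0,0,0,0.9,1],[0,0,0,0,0,0.9,1]]]'
python3 -m pendant '[[[-0.0222,-0.0398,0,0,0,0,1],[-0.0222,-0.0398,0,0,0,0,1],[-0.0222,-0.0398,0,0,0,0,1],[-0.0222,-0.0398,0,0,0,0,1],[-0.0222,-0.0398,0,0,0,0,1],[-0.0222,-0.0398,0,0,0,0,1],[-0.0222,-0.0398,0,0,0,0,1],[-0.0222,-0.0398,0,0,0,0,1],[-0.0222,-0.0398,0,0,0,0,1],[-0.0222,-0.0398,0,0,0,0,1],[-0.0222,-0.0398,0,0,0,0,1],[-0.0222,-0.0398,0,0,0,0,1],[-0.0222,-0.0398,0,0,0,0,1],[-0.0222,-0.0398,0,0,0,0,1],[0,0,0,0,0,0,1],[0,0,0,0,0,0,1]]]'
python3 - <<'E'
from h import *
old=load('top');s=snap('top');im=s['pixels'][...,::-1]
a=cv2.resize(im[145:315,110:395],(800,477),interpolation=cv2.INTER_CUBIC);cv2.imwrite('pics/end.png',a)
for nm,S in(('old',old),('new',s)):
    P=cloud(S);print(nm)
    for n,(u0,v0,u1,v1),lo,hi in(('stamp',(340,185,380,235),.085,.13),('glue',(308,195,335,228),.08,.12),('tape',(266,200,300,235),.015,.04),('stapler',(115,165,215,285),.045,.08)):
        q=P[v0:v1,u0:u1].reshape(-1,3);q=q[(q[:,2]>lo)&(q[:,2]<hi)]
        if len(q)<5: print(n,'none');continue
        r=cv2.minAreaRect(q[:,:2].astype(np.float32)*1000);print(n,len(q),q.mean(0).round(4),np.round(r[0],1),np.round(r[1],1),round(r[2],1))
plan()
E
```

```text
t: 53.55
tcp_pos: [0.5107, -0.0641, 0.2669]
tool_rot: [0.501, 0.865, -0.0, -0.001]
force: [-0.6, -0.4, -0.2]
finger_gap: 0.999
gripper_force: 0.0
t: 55.15
tcp_pos: [0.2494, -0.5026, 0.2667]
tool_rot: [0.5, 0.866, 0.001, -0.001]
force: [-0.5, -0.1, -0.2]
finger_gap: 0.998
gripper_force: 0.0
old
stamp none
glue none
tape 280 [0.5039 0.078  0.0224] [504.1  78.2] [42.3 53.3] 60.1
stapler none
new
stamp 402 [ 0.5092 -0.0962  0.1033] [510.4 -97.3] [56.1 33.5] 3.2
glue 108 [ 0.5051 -0.0111  0.0942] [505.1 -11.4] [22.6 22.9] 46.8
tape 360 [0.5016 0.0741 0.0225] [502.2  74.6] [53.7 51.3] 46.2
stapler 591 [0.4775 0.3448 0.0532] [484.9 346.5] [134.   24.3] 0.7
t 55.2 [ 0.25   -0.5017  0.2668] yaw 2.096 gap 1.0 F [1.1 0.  1.1] q [-1.31  0.42  1.58  0.    1.15 -1.83]
```

View pics/end.png

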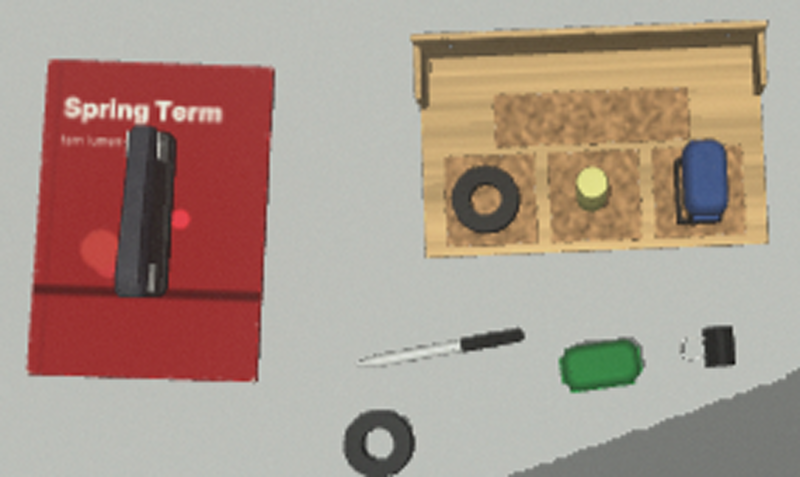

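In the final crop the tape (486,199), glue stick (592,190) and stamp (706,180) are back, all within 2 mm of the first readings. The stapler is upright on the booklet, and the pen and clip have not moved.

```bash
python3 -c "
from station import job
print(job.sign_off())"
```

```text
the job is handed in; nothing more can be done
None
```

The job is handed in at about 55 s of the 136 s. By my last measurement the stapler lies lengthwise on the booklet within about 2 mm of its middle, the stamp, glue stick and tape are back within 2 mm of their starting places, and the pen and clip look unmoved; no verdict was returned.

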